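# Hang the hooked caddy on the bin rail

### The arm

A 7-joint arm with a two-finger parallel gripper is mounted at the origin on the work surface. World frame = base frame: x ahead of the robot, y to its left, z up, the work surface at z = 0. Lengths are in m, angles in rad, forces in N, time in s.
With the tool pointing down it reaches from about 0.35 to 0.775 m from the base axis. Payload 3.1 kg.
Tool frame: the origin (TCP) lies at the very end of the fingers, on their centre line; the grasp point (between the pads) lies 19 mm behind it; z points along the fingers, y is the line along which they close (so a half turn about z gives the same grasp; the last joint's range is limited). The gripper opens to 85 mm and grips with 20 to 120 N. Pads are 22 mm wide; open, the fingers measure 114 mm over their backs; the gripper's body (76 mm by 85 mm) begins 54 mm behind the grasp point. The pads swing forward as they close: fully open they stand 13 mm farther back than shut.
Start: joints at [1.143, 0.311, 0.014, 1.512, -0.004, 1.319, -0.027], TCP at [0.207, -0.51, 0.231] pointing down, gripper open.
Joint ranges: [-2.7, 2.7], [-0.3, 1.91], [-1.27, 1.3], [0.12, 2.57], [-1.44, 4.58], [0.2, 2.03], [-3.05, 3.05]. Speed limits (rad/s): [2.79, 2.79, 3.14, 3.14, 3.14, 3.14, 3.14].

### API

Orientations are given as a rotation vector (axis times angle).
In Python, from bench import * gives the robot as it stands.
- The arm moves only by the tool servo_tool, never from a script. Its argument "plan" is a list of rows, each a list of 3 entries, a list of its own where there are three numbers: the turn, a rotation vector about the world's x, y, z in degrees, then the shift along the world's x, y, z in cm, then the opening, from 0 (shut) to 1 (fully open). A call has exactly 10 rows; each row shifts and turns the commanded pose from where the row before left it; what a row does not reach is not made up. A row lasts 1/8 s, in which the tool goes at most 62.5 mm and 10.7 degrees, less where a joint would pass 70% of its speed; a pose out of reach is approached as far as the arm can. A call with a gripper value outside its range is refused whole. The fingers move at their own pace and stop on an object; the grip force is fixed at half the most. Time passes only in rows, so rows that do not move let the fingers close, or fill a call up. It gives the time, the measured TCP pose, the force, the opening and the grip force at its end, in the units of the state.
- observe(): the state, without advancing time (a new reading comes with each control period).
- grab_frame(name): name is "scene" or "top" or "wrist"; returns the picture (400x640x3 uint8, blue, green, red); there is no depth.
- camera_params(name): a dict with "fx", "fy", "cx", "cy" (pixels), "position" and "rotation" of the camera in the world; the wrist camera has in their place "tool_from_camera" (4x4, takes a point from camera to tool coordinates, whose origin is the TCP and whose axes are the flange's). Camera axes: x right, y down, z forward; pixel columns grow to the right and rows downward; lengths in m; the calibration is good to about 2 mm. A picture is of the moment at which its call begins: read the wrist's pose just before it. camera_params takes no time and is no camera call.
- job_done(): hands the job in; it is judged then, once.
The state is a dict: "t": time; "joints": joint angles; "joint_vel": joint speeds; "effort": joint torques, N m; "tcp_pos": TCP position; "tool_rot": TCP orientation; "force": force on the tool from outside, world axes, zero at the start; "wrist_torque": the same for the moment, N m; "gripper_width": finger opening in m; "gripper_force": force on a finger pad.
Only numpy, scipy, OpenCV 4.12 (cv2) and the standard library are available. Lean on these libraries where they do the work, as an engineer would, in place of code of your own. Each camera call takes 0.05 s, during which the arm holds its last target. There are 200 camera calls.

### The job

Hang the grey caddy of pipe fittings that has a steel hook on its back on the aluminium rail, anywhere there is room beside the small bin already hanging there: carry it upright by its handle, lift the hook over the rail's front lip and keep hold of it while lowering, until the hook is fully down behind the lip and the caddy hangs from it. Then let go, and leave the small hanging bin and the look-alike caddy without a hook where they are.

Things in the scene. Friction and masses are not known exactly. Their poses are not given: they have to be found in the camera images.
- caddy: The caddy to hang: open grey box 90 (x) x 110 (y) x 60 mm high, about 0.35 kg. Origin: centre of underside; z up, +x to its back, which rises to 85 mm (outer face x = +45). Handle over the centre: straight bar along y, 16 mm wide (x), 14 high, mid-height 130 mm above the underside, between posts at y = +/-51. Starts upright on the table, turned up to 0.5 rad from the world axes.
- hook (a point): Middle of the lower edge of the caddy's hook: x +72, y 0, z +60 mm in the caddy's frame. The hook is a steel strap 80 mm wide (y): a bridge running back from the caddy's back at height 79 to 85 mm, and a tongue 6 mm thick hanging from it (x +69 to +75) down to 60 mm. The opening between back and tongue is 24 mm wide, open downwards.
- rail: Fixed aluminium rail along y, 440 mm between end caps (152 mm high), turned 0 to 0.4 rad. Origin: on the table under the middle of its front face (x = 0); +x to its back, away from the robot. Front plate with lip: 6 mm thick, from 50 mm up to the lip's edge at 140 mm. Behind it a channel (x 6 to 50), floor at 105 mm, back wall to 130. Hung flush, the caddy's origin is at x -45, z +61 mm.
- hung_bin: Small grey bin without handle, already hanging loose on the rail by a similar hook: 70 (x) x 80 (y) x 60 mm, hook top 146 mm above the table, up to 150 mm either way from the rail's middle. Origin: centre of its underside, axes as the rail's. Leave it.
- plain_caddy: Look-alike caddy standing on the table: same box, handle and raised back as the caddy to hang, but no hook. Same origin and axes. Leave it.
Mind the look-alikes: they are no part of the job. Leave any orange look-alike of the caddy alone.

How it is judged:
On the way, in this order (a step that is already met when the one before it is completed fails the run):
1. the hooked caddy is lifted until its hook's lower edge is above the rail's lip (z of hook in the frame of rail above 0.145 m), for 0.1 s.
2. still held and in front of the rail, its hook is lowered behind the lip (x of hook in the frame of rail between 0.006 and 0.05 m and y of hook in the frame of rail between -0.21 and 0.21 m and x of caddy in the frame of rail below 0 m and z of hook in the frame of rail below 0.135 m and contact force between the fingers and caddy above 0.3 N), for 0.1 s.
At the end, for the whole second after the job is handed in: The caddy hangs at rest in front of the rail: hook edge in the channel 10 mm below the lip or more, between the end caps; caddy within 17 degrees of upright and 20 degrees of square to the rail. The small bin still hangs (40 mm, 17 degrees) and the plain caddy is within 40 mm of its start (x of hook in the frame of rail between 0.006 and 0.05 m and y of hook in the frame of rail between -0.21 and 0.21 m and x of caddy in the frame of rail below 0 m and z of hook in the frame of rail below 0.13 m and angle between each of caddy, hung_bin's own z axis and vertical below 0.3 rad and angle between the x axis of caddy and the x axis of rail, either way round below 0.35 rad and linear speed of caddy below 0.03 m/s and angular speed of caddy below 0.2 rad/s and distance of each of hung_bin, plain_caddy from where it was at the start of the episode below 0.04 m); the robot touches nothing.
It fails at once if the hooked caddy is tipped more than 45 degrees (angle between caddy's own z axis and vertical above 0.785 rad).
It fails at once if the small hanging bin is moved by more than 60 mm (distance of hung_bin from where it was at the start of the episode above 0.06 m).
It fails at once if the plain caddy is moved by more than 60 mm (distance of plain_caddy from where it was at the start of the episode above 0.06 m).
It also fails if it takes over 35 s, if anything falls off the work surface, if the arm or the gripper's body presses on something with over 40 N, if the wrist force passes 120 N, or if a joint passes its speed limit or range.

## Working session

There is one attempt and no reset: what is moved stays moved. The work goes in short steps, Python scripts to look and compute and a tool call to move; the robot and the scene stay as the last step left them, time stands still between calls to the robot, and variables do not carry over. Pictures are saved under pics/ and viewed, at most 10 in all, crops included, and the job is handed in when it is done.

Besides the shell and the picture viewer there is one more tool, called after "Emit:" as name([rows], argument=value, ...), one row to a line, values as JSON. servo_tool: Moves the arm, as the interface text tells. Its arguments: {"type":"object","properties":{"plan":{"type":"array"}},"required":["plan"]}

```bash
mkdir -p pics; python3 - <<'E'
from bench import *
import cv2,numpy as np
for n in("scene","top"):
    cv2.imwrite(f"pics/{n}0.png",grab_frame(n)); print(n,camera_params(n))
s=observe();print({k:np.round(s[k],3) for k in s})
print(camera_params("wrist"))
E
```

```text
scene {'fx': 442.2364534428457, 'fy': 442.2364534428457, 'cx': 309.9942264153064, 'cy': 201.60562466271602, 'position': array([ 1.2561834 , -0.5025491 ,  0.68689717]), 'rotation': array([-1.89879501, -1.22541868,  0.65478494])}
top {'fx': 364.1137988462402, 'fy': 364.1137988462402, 'cx': 330.9203855790177, 'cy': 197.68542744619697, 'position': array([ 0.33915489, -0.13160757,  1.042495  ]), 'rotation': array([-2.15807843,  2.14581955, -0.17515552])}
{'t': np.float64(0.1), 'joints': array([ 1.143,  0.312,  0.014,  1.513, -0.004,  1.319, -0.027]), 'joint_vel': array([-0.001, -0.001,  0.   , -0.002, -0.   ,  0.   , -0.001]), 'effort': array([ 1.0000e-03, -3.8085e+01,  1.4700e-01, -2.3124e+01,  1.2000e-02,
        8.0000e-03,  0.0000e+00]), 'tcp_pos': array([ 0.207, -0.509,  0.23 ]), 'tool_rot': array([-3.081e+00, -6.020e-01,  1.000e-03]), 'force': array([ 0.35 , -0.478, -0.973]), 'wrist_torque': array([ 0.012,  0.002, -0.014]), 'gripper_force': np.float64(0.0), 'gripper_width': np.float64(0.085)}
{'fx': 346.0320954501703, 'fy': 346.0320954501703, 'cx': 320.22673614629093, 'cy': 204.42835037563165, 'tool_from_camera': array([[-9.87388962e-04, -9.59970560e-01, -2.80099176e-01,
         7.00313803e-02],
       [ 9.99999427e-01, -8.31742954e-04, -6.74545528e-04,
         6.02658002e-04],
       [ 4.14573332e-04, -2.80099681e-01,  9.59970831e-01,
        -1.42173164e-01],
       [ 0.00000000e+00,  0.00000000e+00,  0.00000000e+00,
         1.00000000e+00]])}
```

View pics/scene0.png

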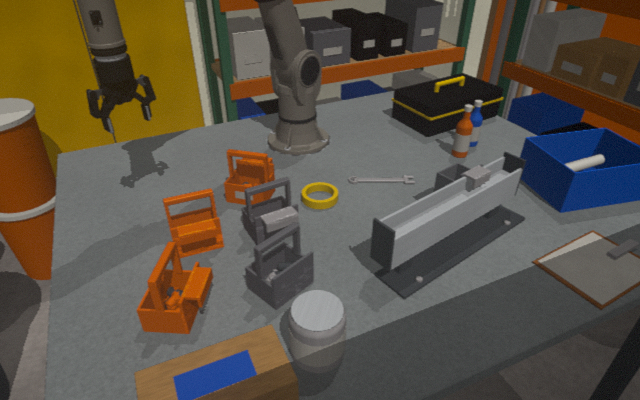

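View pics/top0.png

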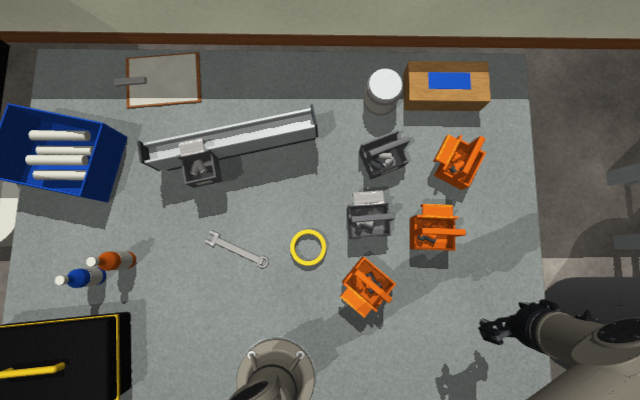

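The grey candidates in the top view are at (384,157), which shows no strap, and (369,217), which has a light steel strap behind its back at (366,198). The orange ones are excluded. The second fits the description; I'll confirm it in an enlarged crop.

```bash
python3 - <<'E'
import cv2,numpy as np
t=cv2.imread("pics/top0.png")
a=cv2.resize(t[125:250,335:425],None,fx=4.4,fy=4.4,interpolation=cv2.INTER_CUBIC)  #550x396
b=cv2.resize(t[100:195,130:330],None,fx=2,fy=2,interpolation=cv2.INTER_CUBIC)
c=np.zeros((550,800,3),np.uint8);c[:a.shape[0],:396]=a[:550];c[:190,400:800]=b
s=cv2.imread("pics/scene0.png")
d=cv2.resize(s[170:305,235:320],None,fx=2.6,fy=2.6,interpolation=cv2.INTER_CUBIC);c[195:195+351,400:400+d.shape[1]]=d
cv2.imwrite("pics/crop1.png",c)
E
```

```text
(no output)
```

View pics/crop1.png

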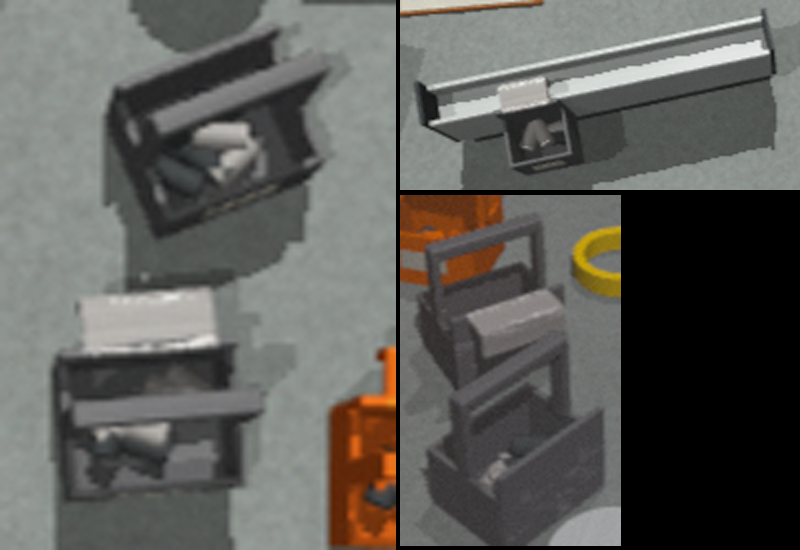

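Confirmed: in the crop, the lower caddy (full-image 369,217) has the steel strap. The upper one at (384,157) has none. Next I'll work out both poses.

```bash
cat > h.py <<'E'
import cv2,numpy as np
from bench import *
from scipy.spatial.transform import Rotation as R
def cam(n):
    p=camera_params(n);K=np.array([[p['fx'],0,p['cx']],[0,p['fy'],p['cy']],[0,0,1]])
    if n=="wrist":
        s=observe();T=p['tool_from_camera'];Rt=R.from_rotvec(s['tool_rot']).as_matrix()
        return K,Rt@T[:3,:3],s['tcp_pos']+Rt@T[:3,3]
    return K,R.from_rotvec(np.ravel(p['rotation'])).as_matrix(),np.array(p['position'])
def ray(C,uv,z):
    K,Rm,o=C;d=Rm@np.linalg.solve(K,[uv[0],uv[1],1]);return o+d*(z-o[2])/d[2]
def proj(C,P):
    K,Rm,o=C;q=(np.atleast_2d(P)-o)@Rm@K.T;return q[:,:2]/q[:,2:]
def loc(x,y,a,P):
    P=np.atleast_2d(P).astype(float);c,s=np.cos(a),np.sin(a)
    return np.c_[x+c*P[:,0]-s*P[:,1],y+s*P[:,0]+c*P[:,1],P[:,2]]
def box(x0,x1,y0,y1,z0,z1):
    v=[(x,y,z) for x in(x0,x1) for y in(y0,y1) for z in(z0,z1)]
    return [(a,b) for i,a in enumerate(v) for b in v[i+1:] if sum(p!=q for p,q in zip(a,b))==1]
CAD=box(-.045,.045,-.055,.055,0,.06)+box(-.008,.008,-.055,.055,.123,.137)+box(.045,.075,-.04,.04,.079,.085)+box(.041,.045,-.055,.055,.06,.085)
RAIL=box(0,.006,-.22,.22,.05,.14)+box(.006,.05,-.22,.22,.105,.13)
def draw(im,C,pose,segs,k,off,col):
    for a,b in segs:
        q=(proj(C,loc(*pose,[a,b]))-off+.5)*k
        cv2.line(im,*[tuple(int(v) for v in p) for p in q],col,1,cv2.LINE_AA)
E
cat > fit.py <<'E'
from h import *
from scipy.optimize import least_squares
T=cam("top");S=cam("scene");t=cv2.imread("pics/top0.png");s=cv2.imread("pics/scene0.png")
g=cv2.cvtColor(t,6).astype(int)
# caddy: top-view points (crop px) and model points
k=lambda u,v:(335+u/4.4,125+v/4.4)
obs=[(k(72,403),(.008,.055,.137)),(k(260,392),(.008,-.055,.137)),(k(68,498),(-.045,.055,.06)),(k(243,487),(-.045,-.055,.06)),(k(80,297),(.075,.04,.085)),(k(212,290),(.075,-.04,.085))]
uv=np.array([o[0] for o in obs]);M=np.array([o[1] for o in obs])
f=lambda p:(proj(T,loc(*p,M))-uv).ravel()
p0=ray(T,uv.mean(0),.08)
r=least_squares(f,[p0[0],p0[1],0],loss='soft_l1');cad=r.x
print("caddy",cad.round(4),"res",f(cad).round(1))
# rail lip edge
cols=np.arange(220,308,4);rows=[]
for c in cols:
    v=g[108:165,c];d=v[:-2]-v[2:];rows.append(108+np.argmax(d)+1)
P=np.array([ray(T,(c,q),.14) for c,q in zip(cols,rows)])
m=np.polyfit(P[:,1],P[:,0],1);e=P[:,0]-np.polyval(m,P[:,1]);P=P[abs(e)<.006];m=np.polyfit(P[:,1],P[:,0],1)
a=-np.arctan(m[0]);print("n",len(P),"rms",np.std(P[:,0]-np.polyval(m,P[:,1])),rows)
def end(c,q):
    w=ray(T,(c,q),.15);return w
e1,e2=end(316,120),end(146,164);ym=(e1[1]+e2[1])/2
rail=np.array([np.polyval(m,ym),ym,a]);print("rail",rail.round(4),"len",np.linalg.norm(e1-e2))
np.save("cad.npy",cad);np.save("rail.npy",rail)
c=np.zeros((600,800,3),np.uint8)
for C,im,(x,y,w,h),kk,(X,Y) in((T,t,(335,125,90,125),2.4,(0,0)),(T,t,(130,95,200,95),2.9,(220,0)),(S,s,(230,145,300,130),2.6,(0,305-43+40))):
    d=cv2.resize(im[y:y+h,x:x+w],None,fx=kk,fy=kk,interpolation=cv2.INTER_CUBIC)
    draw(d,C,cad,CAD,kk,(x,y),(0,255,0));draw(d,C,rail,RAIL,kk,(x,y),(0,0,255))
    d=d[:600-Y,:800-X];c[Y:Y+d.shape[0],X:X+d.shape[1]]=d
cv2.imwrite("pics/ov1.png",c)
E
python3 fit.py
```

```text
caddy [ 0.4228 -0.2503  0.0645] res [-0.6 -0.5  0.4 -0.5 -0.4  0.3  0.6  0.4  0.1  0.2 -0.1  0.1]Traceback (most recent call last):
  File "fit.py", line 18, in <module>
    m=np.polyfit(P[:,1],P[:,0],1);e=P[:,0]-np.polyval(m,P[:,1]);P=P[abs(e)<.006];m=np.polyfit(P[:,1],P[:,0],1)
                                                                                   ~~~~~~~~~~^^^^^^^^^^^^^^^^^
    raise TypeError("expected non-empty vector for x")
TypeError: expected non-empty vector for x
```

```bash
python3 - <<'E'
s=open("fit.py").read()
s=s.replace("v=g[108:165,c];d=v[:-2]-v[2:];rows.append(108+np.argmax(d)+1)",
"r0=int(150.5-25.5*(c-210)/104)-7;v=g[r0:r0+14,c];d=v[:-1]-v[1:];j=np.argmax(d);rows.append(r0+j+.5)")
s=s.replace("e=P[:,0]-np.polyval(m,P[:,1]);","e=P[:,0]-np.polyval(m,P[:,1]);e-=np.median(e);")
open("fit.py","w").write(s)
E
python3 fit.py
```

```text
caddy [ 0.4228 -0.2503  0.0645] res [-0.6 -0.5  0.4 -0.5 -0.4  0.3  0.6  0.4  0.1  0.2 -0.1  0.1]
n 22 rms 0.0007288701335990566 [np.float64(146.5), np.float64(145.5), np.float64(144.5), np.float64(143.5), np.float64(142.5), np.float64(142.5), np.float64(141.5), np.float64(140.5), np.float64(139.5), np.float64(138.5), np.float64(137.5), np.float64(137.5), np.float64(136.5), np.float64(135.5), np.float64(134.5), np.float64(133.5), np.float64(132.5), np.float64(131.5), np.float64(131.5), np.float64(130.5), np.float64(129.5), np.float64(128.5)]
rail [0.6109 0.1052 0.2263] len 0.4386653672262312
```

View pics/ov1.png

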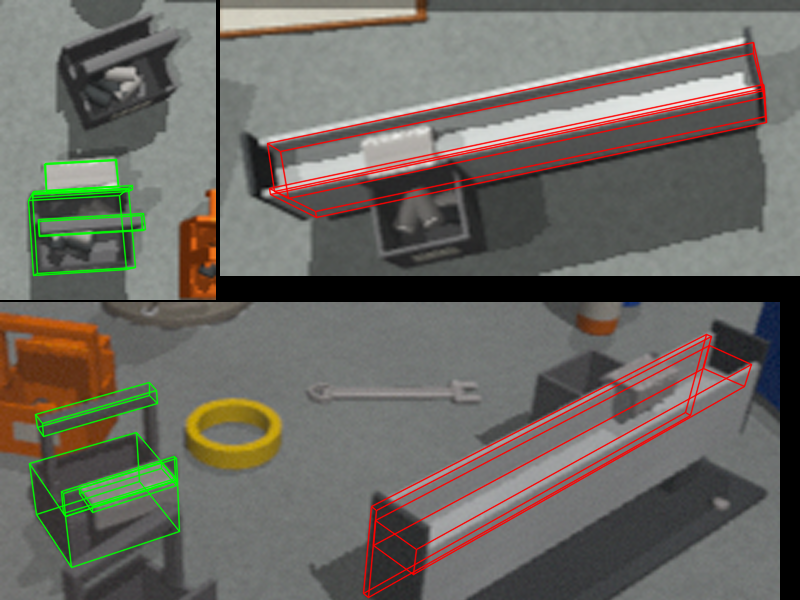

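```bash
python3 - <<'E'
from h import *
T=cam("top");S=cam("scene");t=cv2.imread("pics/top0.png");s=cv2.imread("pics/scene0.png");rail=np.load("rail.npy")
c=np.zeros((600,800,3),np.uint8)
for C,im,(x,y,w,h),kk,(X,Y) in((T,t,(255,100,66,50),6,(0,0)),(T,t,(255,100,66,50),6,(400,0)),(S,s,(365,150,165,125),2.4,(0,300)),(S,s,(365,150,165,125),2.4,(400,300))):
    d=cv2.resize(im[y:y+h,x:x+w],None,fx=kk,fy=kk,interpolation=cv2.INTER_CUBIC);d=cv2.convertScaleAbs(d,alpha=1.3,beta=20)
    if X==400: draw(d,C,rail,RAIL,kk,(x,y),(0,0,255))
    d=d[:300,:400];c[Y:Y+d.shape[0],X:X+d.shape[1]]=d
cv2.imwrite("pics/ov2.png",c)
E
```

```text
(no output)
```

View pics/ov2.png

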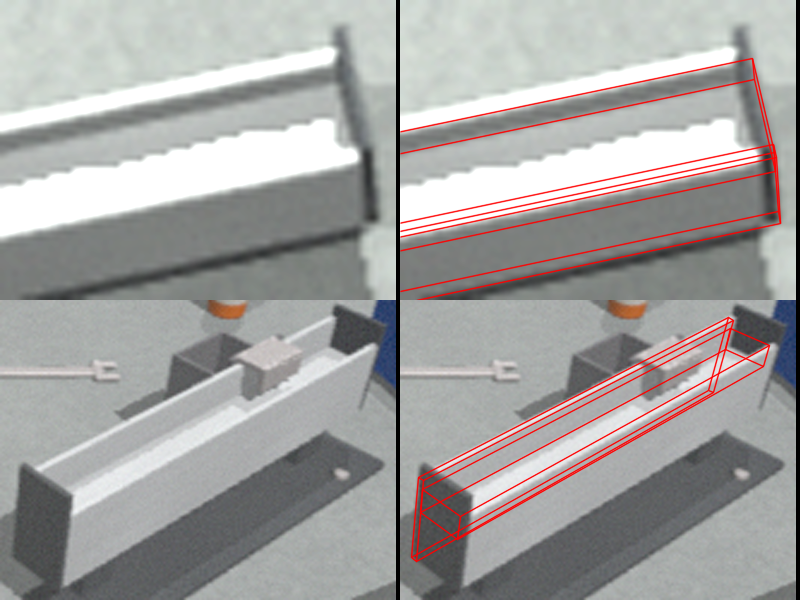

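```bash
python3 - <<'E'
from h import *
T=cam("top");s=observe();M=R.from_rotvec(s['tool_rot']).as_matrix();print("tool x,y,z",M.T.round(3))
cad=np.load("cad.npy");r=np.load("rail.npy");r[:2]=loc(*r,[0,.006,0])[0,:2];np.save("rail.npy",r);print("rail",r)
yaw=np.arctan2(M[1,1],M[0,1])
d=np.degrees(cad[2]-yaw);print("turn z",d,d+180,d-180, "az now/goal",np.degrees([np.arctan2(*s['tcp_pos'][1::-1]),np.arctan2(cad[1],cad[0])]))
print("shift cm",(np.r_[cad[:2],.111]-s['tcp_pos'])*100)
b=ray(T,(195,147),.146);c,sn=np.cos(r[2]),np.sin(r[2]);q=b[:2]-r[:2];print("bin rail frame",c*q[0]+sn*q[1],-sn*q[0]+c*q[1])
for x,y in((-.054,-.10),(-.13,-.10)): print(loc(*r,[x,y,0]))
print("plain",ray(T,(384,157),.06))
E
```

```text
tool x,y,z [[ 0.926  0.376 -0.   ]
 [ 0.376 -0.926 -0.002]
 [-0.001  0.002 -1.   ]]
rail [0.60957942 0.11107362 0.22626088]
turn z 71.58590770738918 251.5859077073892 -108.41409229261082 az now/goal [-67.89620707 -30.62103441]
shift cm [ 21.61166808  25.86958474 -11.9314573 ]
bin rail frame 0.009643128083581101 0.0880060562110451
[[0.5793893  0.00150831 0.        ]]
[[ 0.50532638 -0.01554117  0.        ]]
plain [ 0.60026825 -0.29341095  0.06      ]
```

Emit:
servo_tool([
  [[0,0,8.95],[2.7,3.23,0],1],
  [[0,0,8.95],[2.7,3.23,0],1],
  [[0,0,8.95],[2.7,3.23,0],1],
  [[0,0,8.95],[2.7,3.23,0],1],
  [[0,0,8.95],[2.7,3.23,0],1],
  [[0,0,8.95],[2.7,3.23,0],1],
  [[0,0,8.95],[2.7,3.23,0],1],
  [[0,0,8.95],[2.7,3.23,0],1],
  [[0,0,0],[0,0,-1],1],
  [[0,0,0],[0,0,0],1],
])

```text
t: 1.35
tcp_pos: [0.4216, -0.2513, 0.22]
tool_rot: [-2.147, -2.289, 0.003]
force: [0.6, -0.1, -0.1]
gripper_width: 0.085
gripper_force: 0.0
```

```bash
cat > st.py <<'E'
from h import *
s=observe();M=R.from_rotvec(s['tool_rot']).as_matrix();cad=np.load("cad.npy");r=np.load("rail.npy");p=s['tcp_pos']
yaw=np.arctan2(M[1,1],M[0,1]);w=lambda a:(np.degrees(a)+90)%180-90
c,sn=np.cos(r[2]),np.sin(r[2]);q=p[:2]-r[:2]
print("t",s['t'],"tcp",p.round(4),"tz",M[:,2].round(4),"yaw deg",w(yaw),"to cad",w(cad[2]-yaw),"to rail",w(r[2]-yaw))
print("to caddy cm",((np.r_[cad[:2],.111]-p)*100).round(2),"rail frame mm",(1000*np.array([c*q[0]+sn*q[1],-sn*q[0]+c*q[1]])).round(1))
print("F",s['force'].round(1),"w",s['gripper_width'].round(4),"gf",s['gripper_force'].round(1),"j",s['joints'].round(2))
E
cat st.py | python3 - ; python3 - <<'E'
from h import *
C=cam("wrist");im=grab_frame("wrist").copy();draw(im,C,np.load("cad.npy"),CAD,1,(0,0),(0,255,0));cv2.imwrite("pics/w1.png",im)
E
```

```text
t 1.35 tcp [ 0.4216 -0.2513  0.22  ] tz [-3.2e-03  8.0e-04 -1.0e+00] yaw deg 3.658497456539891 to cad 0.03483399433262946 to rail 9.305296162976958
to caddy cm [  0.12   0.11 -10.9 ] rail frame mm [-264.5 -311. ]Traceback (most recent call last):
  File "<stdin>", line 7, in <module>
AttributeError: 'float' object has no attribute 'round'
```

View pics/w1.png

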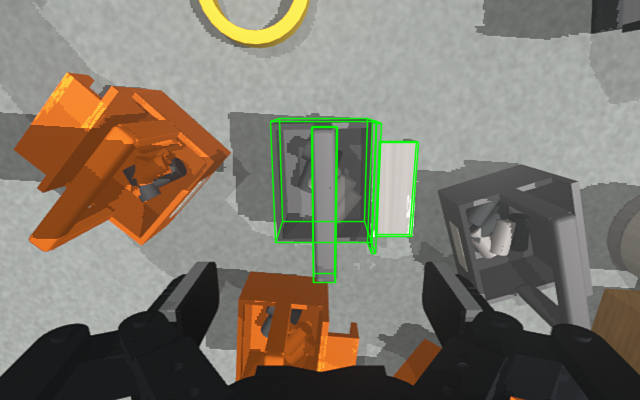

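The wrist overlay matches the hooked caddy: handle bar at about (325,205), strap at (397,188). I'm descending and gripping.

Emit:
servo_tool([
  [[0,0,0],[0.1,0.1,-2.5],1],
  [[0,0,0],[0,0,-2.5],1],
  [[0,0,0],[0,0,-2.5],1],
  [[0,0,0],[0,0,-2.2],1],
  [[0,0,0],[0,0,-1.2],1],
  [[0,0,0],[0,0,0],1],
  [[0,0,0],[0,0,0],0],
  [[0,0,0],[0,0,0],0],
  [[0,0,0],[0,0,0],0],
  [[0,0,0],[0,0,0],0],
])

```text
t: 2.65
tcp_pos: [0.4243, -0.2503, 0.1129]
tool_rot: [2.147, 2.292, 0.0]
force: [1.9, -0.3, -2.4]
gripper_width: 0.0152
gripper_force: 59.0
```

```bash
sed -i "s/s\['gripper_width'\].round(4)/s['gripper_width']/;s/s\['gripper_force'\].round(1)/s['gripper_force']/;s/s\['joints'\].round/np.array(s['joints']).round/" st.py; python3 st.py
```

```text
t 2.65 tcp [ 0.4243 -0.2503  0.1129] tz [ 7.e-04 -6.e-04 -1.e+00] yaw deg 3.730340285131291 to cad -0.03700883425877066 to rail 9.233453334385558
to caddy cm [-0.15  0.   -0.19] rail frame mm [-261.6 -310.6]
F [ 1.9 -0.3 -2.4] w 0.015239165454073458 gf 58.977593779563904 j [ 0.79  0.32 -0.35  1.83  0.13  1.01  0.44]
```

Emit:
servo_tool([
  [[0,0,0],[0,0,1.0],0],
  [[0,0,0],[0,0,2.0],0],
  [[0,0,0],[0,0,2.5],0],
  [[0,0,0],[0,0,2.5],0],
  [[0,0,0],[0,0,2.0],0],
  [[0,0,0],[0,0,1.5],0],
  [[0,0,0],[0,0,0],0],
  [[0,0,1],[0.9,2.0,0],0],
  [[0,0,2],[0.9,3.0,0],0],
  [[0,0,2],[0.9,3.0,0],0],
])

```text
t: 3.9
tcp_pos: [0.451, -0.1669, 0.2261]
tool_rot: [-2.04, -2.385, -0.001]
force: [0.5, 1.0, -3.4]
gripper_width: 0.0146
gripper_force: 59.5
```

Emit:
servo_tool([
  [[0,0,2],[0.9,3.0,0],0],
  [[0,0,1.2],[0.9,3.0,0],0],
  [[0,0,1],[0.9,3.0,0],0],
  [[0,0,0],[0.9,3.0,0],0],
  [[0,0,0],[0.9,2.5,0],0],
  [[0,0,0],[0.9,1.0,0],0],
  [[0,0,0],[0,0,0],0],
  [[0,0,0],[0,0,0],0],
  [[0,0,0],[0,0,0],0],
  [[0,0,0],[0,0,0],0],
])

```text
t: 5.15
tcp_pos: [0.5048, -0.0161, 0.2273]
tool_rot: [1.96, 2.455, -0.001]
force: [-0.4, -0.2, -4.1]
gripper_width: 0.0147
gripper_force: 59.6
```

```bash
python3 st.py; cat > look.py <<'E'
import sys
from h import *
n=sys.argv[1];s=observe();p=s['tcp_pos'];M=R.from_rotvec(s['tool_rot']).as_matrix();a=np.arctan2(M[1,1],M[0,1]);a=(a+np.pi/2)%np.pi-np.pi/2
z=p[2]-.1129;seg=[((*A[:2],A[2]+z),(*B[:2],B[2]+z)) for A,B in CAD];r=np.load("rail.npy")
c=np.zeros((600,800,3),np.uint8)
for v,(x,y,w,h),kk,(X,Y) in(("scene",(290,70,266,200),3,(0,0)),("wrist",(160,0,480,400),.01,(0,0)))[:1]:
    C=cam(v);im=grab_frame(v);d=cv2.resize(im[y:y+h,x:x+w],None,fx=kk,fy=kk,interpolation=cv2.INTER_CUBIC)
    draw(d,C,(p[0],p[1],a),seg,kk,(x,y),(0,255,0));draw(d,C,r,RAIL,kk,(x,y),(0,0,255));d=d[:600,:800];c[:d.shape[0],:d.shape[1]]=d
cv2.imwrite(f"pics/{n}.png",c)
E
python3 look.py l1
```

```text
t 5.15 tcp [ 0.5048 -0.0161  0.2273] tz [-1.e-04 -4.e-04 -1.e+00] yaw deg 12.816111002857497 to cad -9.122779551984962 to rail 0.14768261665935256
to caddy cm [ -8.2  -23.42 -11.63] rail frame mm [-130.6 -100.4]
F [-0.4 -0.2 -4.1] w 0.014710982806940972 gf 59.57456052303314 j [ 0.44  0.27 -0.55  1.62  0.14  1.29  0.09]
```

View pics/l1.png

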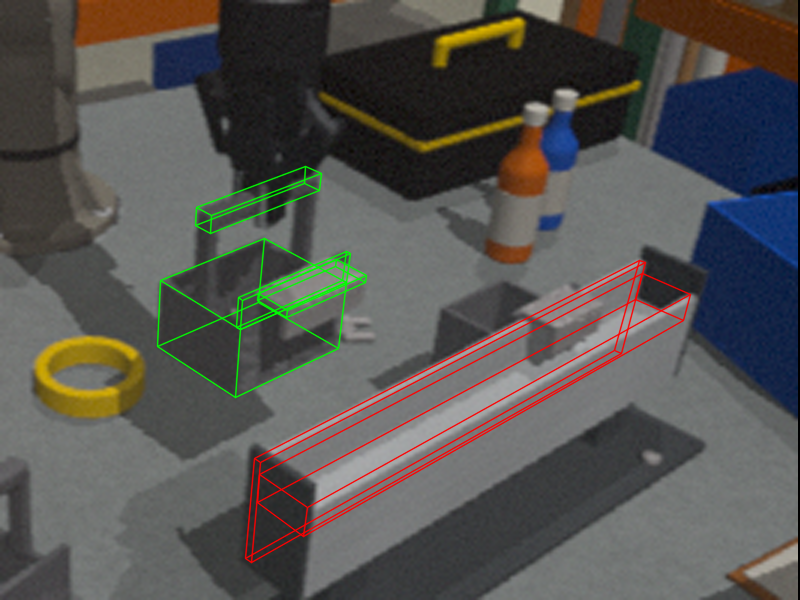

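Emit:
servo_tool([
  [[0,0,0.15],[1.0,0.23,0],0],
  [[0,0,0],[1.3,0.3,0],0],
  [[0,0,0],[1.3,0.3,0],0],
  [[0,0,0],[1.3,0.3,0],0],
  [[0,0,0],[1.3,0.3,0],0],
  [[0,0,0],[0.9,0.2,0],0],
  [[0,0,0],[0.36,0.09,-0.5],0],
  [[0,0,0],[0,0,-0.5],0],
  [[0,0,0],[0,0,0],0],
  [[0,0,0],[0,0,0],0],
])

```text
t: 6.45
tcp_pos: [0.5793, 0.0018, 0.2174]
tool_rot: [1.955, 2.459, -0.0]
force: [-0.0, 0.1, -4.1]
gripper_width: 0.0147
gripper_force: 59.5
```

```bash
python3 st.py; python3 - <<'E'
import cv2,numpy as np
from bench import *
a=grab_frame("scene")[90:290,300:500];b=grab_frame("wrist")
c=np.zeros((600,800,3),np.uint8);c[:500,:500]=cv2.resize(a,None,fx=2.5,fy=2.5,interpolation=cv2.INTER_CUBIC);c[:500,:500]=cv2.convertScaleAbs(c[:500,:500],alpha=1.6,beta=15)
c[:400,500:800]=cv2.convertScaleAbs(b[:,220:520],alpha=1.3);t=grab_frame("top")[100:200,200:400];c[400:600,500-100:800]=cv2.convertScaleAbs(cv2.resize(t,(400,200)),alpha=1.4)
cv2.imwrite("pics/l2.png",c)
E
```

```text
t 6.45 tcp [0.5793 0.0018 0.2174] tz [-1.e-04 -3.e-04 -1.e+00] yaw deg 13.041377242576601 to cad -9.348045791704081 to rail -0.07758362305976618
to caddy cm [-15.65 -25.21 -10.64] rail frame mm [-54.  -99.7]
F [-0.   0.1 -4.1] w 0.014737045760979933 gf 59.54903841018677 j [ 0.34  0.43 -0.54  1.44  0.22  1.34  0.02]
```

View pics/l2.png

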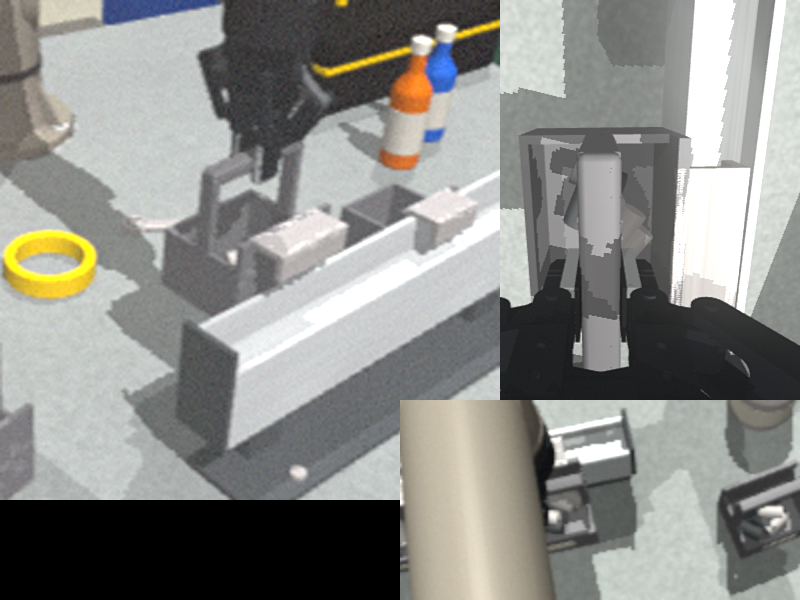

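The caddy is upright in front of the rail, with its hook over the channel (scene crop 300,250) and clear of the hung bin. I'm lowering it.

Emit:
servo_tool([
  [[0,0,0],[0,0,-0.5],0],
  [[0,0,0],[0,0,-0.5],0],
  [[0,0,0],[0,0,-0.5],0],
  [[0,0,0],[0,0,-0.5],0],
  [[0,0,0],[0,0,-0.5],0],
  [[0,0,0],[0,0,-0.5],0],
  [[0,0,0],[0,0,-0.4],0],
  [[0,0,0],[0,0,0],0],
  [[0,0,0],[0,0,0],0],
  [[0,0,0],[0,0,0],0],
])

```text
t: 7.85
tcp_pos: [0.5798, 0.002, 0.1836]
tool_rot: [1.954, 2.459, 0.001]
force: [0.1, 0.5, -3.7]
gripper_width: 0.0145
gripper_force: 59.6
```

```bash
python3 st.py
```

```text
t 7.85 tcp [0.5798 0.002  0.1836] tz [ 6.e-04 -0.e+00 -1.e+00] yaw deg 13.056969731096302 to cad -9.363638280223782 to rail -0.09317611157946715
to caddy cm [-15.7  -25.23  -7.26] rail frame mm [-53.5 -99.6]
F [ 0.1  0.5 -3.7] w 0.01454114231647359 gf 59.554908871650696 j [ 0.34  0.45 -0.53  1.49  0.23  1.26  0.01]
```

Emit:
servo_tool([
  [[0,0,0],[0.2,0.05,-0.2],0],
  [[0,0,0],[0.2,0.05,-0.3],0],
  [[0,0,0],[0.1,0,-0.3],0],
  [[0,0,0],[0,0,-0.1],0],
  [[0,0,0],[0,0,-0.05],0],
  [[0,0,0],[0,0,-0.05],0],
  [[0,0,0],[0,0,0],0],
  [[0,0,0],[0,0,0],0],
  [[0,0,0],[0,0,0],0],
  [[0,0,0],[0,0,0],0],
])

```text
t: 9.1
tcp_pos: [0.5843, 0.003, 0.1737]
tool_rot: [-1.954, -2.46, 0.001]
force: [-4.6, -0.9, 4.6]
gripper_width: 0.0151
gripper_force: 60.7
```

```bash
python3 st.py
```

```text
t 9.1 tcp [0.5843 0.003  0.1737] tz [-4.e-04 -3.e-04 -1.e+00] yaw deg 13.059132387625198 to cad -9.365800936752677 to rail -0.0953387681083484
to caddy cm [-16.15 -25.32  -6.27] rail frame mm [-48.9 -99.7]
F [-4.6 -0.9  4.6] w 0.015144899247153011 gf 60.6515246629715 j [ 0.33  0.47 -0.53  1.49  0.24  1.25  0.  ]
```

Emit:
servo_tool([
  [[0,0,0],[0,0,0],0.3],
  [[0,0,0],[0,0,0],0.6],
  [[0,0,0],[0,0,0],0.8],
  [[0,0,0],[0,0,0],0.8],
  [[0,0,0],[0,0,0],0.8],
  [[0,0,0],[0,0,1.0],0.8],
  [[0,0,0],[0,0,2.5],0.8],
  [[0,0,0],[0,0,3],0.8],
  [[0,0,0],[0,0,3],0.8],
  [[0,0,0],[-1,0,3],0.8],
])

```text
t: 10.35
tcp_pos: [0.5749, 0.0031, 0.3]
tool_rot: [1.954, 2.459, 0.002]
force: [-0.0, 0.2, -0.2]
gripper_width: 0.0682
gripper_force: 0.0
```

Emit:
servo_tool([
  [[0,0,0],[-2,-1,0],0.8],
  [[0,0,0],[-2,-2,0],0.8],
  [[0,0,0],[-2,-2,0],0.8],
  [[0,0,0],[-2,-2,0],0.8],
  [[0,0,0],[-2,-2,0],0.8],
  [[0,0,0],[0,0,0],0.8],
  [[0,0,0],[0,0,0],0.8],
  [[0,0,0],[0,0,0],0.8],
  [[0,0,0],[0,0,0],0.8],
  [[0,0,0],[0,0,0],0.8],
])

```text
t: 11.6
tcp_pos: [0.4748, -0.0865, 0.2982]
tool_rot: [-1.953, -2.46, -0.0]
force: [-0.3, 0.3, -0.9]
gripper_width: 0.0682
gripper_force: 0.0
```

```bash
python3 st.py; python3 - <<'E'
import cv2,numpy as np
from bench import *
a=grab_frame("scene")[90:290,220:540];b=grab_frame("wrist")
c=np.zeros((600,800,3),np.uint8);c[:340,:544]=cv2.convertScaleAbs(cv2.resize(a,(544,340),interpolation=cv2.INTER_CUBIC),alpha=1.5,beta=10)
c[340:600,:416]=cv2.resize(b,(416,260))
cv2.imwrite("pics/l3.png",c)
E
```

```text
t 11.6 tcp [ 0.4748 -0.0865  0.2982] tz [-2.e-04  3.e-04 -1.e+00] yaw deg 13.11678568545885 to cad -9.423454234586316 to rail -0.15299206594200143
to caddy cm [ -5.2  -16.38 -18.72] rail frame mm [-175.6 -162.3]
F [-0.3  0.3 -0.9] w 0.06819371481213389 gf 0.0 j [ 0.58  0.18 -0.51  1.54  0.09  1.45  0.29]
```

View pics/l3.png

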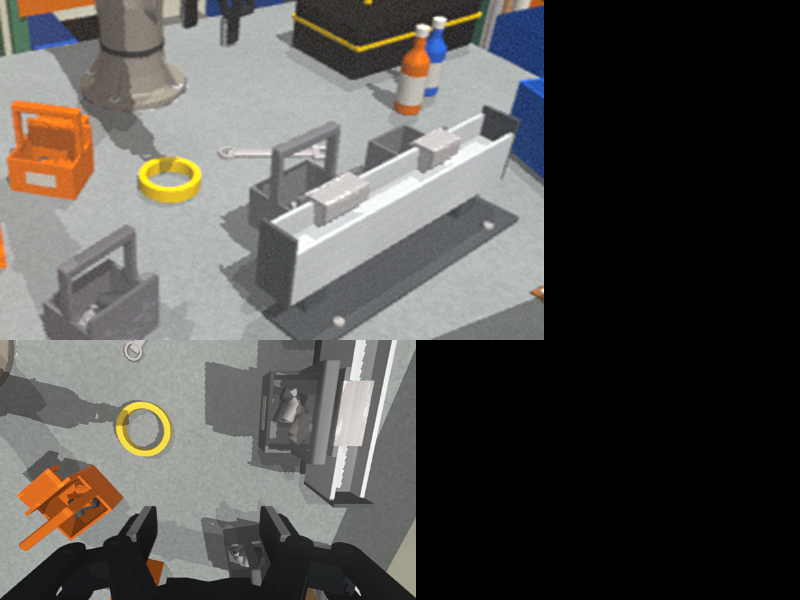

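The caddy hangs upright with its hook down behind the lip (crop 340,195). The small bin (crop 435,148) and the plain caddy (crop 105,290) look untouched.

```bash
python3 -c "
from bench import *
print(job_done())"
```

```text
the job is handed in; nothing more can be done
None
```

The hooked caddy is hanging on the rail, upright and released. The small bin and the plain caddy look undisturbed in the last picture, and the job is handed in (no verdict was returned).

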